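# Free the ratchet pawl and push the hold-down arm onto the tiles

### The arm

A 6-joint arm with a two-finger parallel gripper is mounted at the origin on the work surface. World frame = base frame: x ahead of the robot, y to its left, z up, the work surface at z = 0. Lengths are in m, angles in rad, forces in N, time in s.
With the tool pointing down it reaches from about 0.275 to 0.85 m from the base axis. Payload 5.2 kg.
Tool frame: the origin (TCP) lies midway between the tips of the shut fingers; the grasp point (between the pads) lies 19 mm behind it (hold_point_z is the z of the grasp point in the tool frame, in m); z points along the fingers, y is the line along which they close (so a half turn about z gives the same grasp; the last joint's range is limited). The gripper opens to 85 mm and grips with 20 to 120 N. Pads are 22 mm wide; open, the fingers measure 114 mm over their backs; the gripper's body (76 mm by 85 mm) begins 54 mm behind the grasp point. The pads swing forward as they close: fully open they stand 13 mm farther back than shut.
Start: joints at [0.904, 0.259, 1.535, -0, 1.348, -0.203], TCP at [0.246, 0.492, 0.231] pointing down, gripper open.
Joint ranges: [-3.14, 3.14], [-0.91, 2.08], [0.19, 2.58], [-1.22, 4.36], [0.22, 2.71], [-3.12, 3.12]. Speed limits (rad/s): [2.57, 2.57, 3.14, 3.14, 3.14, 3.14].

### API

Orientations are given as a unit quaternion [w, x, y, z].
In Python, from workcell import read_state, snapshot, camera_model, close_job, hold_point_z gives the robot as it stands.
- The arm moves only by the shell command python3 -m inch 'ROWS' [FORCE]. ROWS is text: rows parted by semicolons, each of 7 numbers parted by spaces: the shift along the world's x, y, z in mm, then the turn, a rotation vector about the world's x, y, z in rad, then the finger opening in mm, from 0 to 85.4. In form: dx dy dz rx ry rz gripper; .... A call has 1 to 8 rows; each row shifts and turns the commanded pose from where the row before left it; what a row does not reach is not made up. A row lasts 1/10 s, in which the tool goes at most 50 mm and 8.59 degrees, less where a joint would pass 70% of its speed; a pose out of reach is approached as far as the arm can. A call with a gripper value outside its range is refused whole. The fingers move at their own pace and stop on an object; FORCE is the grip in N (left out, the last holds). Time passes only in rows, so rows that do not move let the fingers close. It gives the time, the measured TCP pose, the force, the opening and the grip force at its end, in the units of the state.
- read_state(): the state, without advancing time (a new reading comes with each control period).
- snapshot(name): name is "scene" or "top"; returns the picture (400x640x3 uint8, blue, green, red); there is no depth.
- camera_model(name): a dict with "fov_y" (degrees; the focal length in pixels is half the picture's height over the tangent of half this angle, whatever the lens; pixels are square), "cx", "cy" (the principal point, pixels), "rvec" (rotation vector, rad) and "tvec" (3), from world to camera coordinates, as OpenCV has them. Camera axes: x right, y down, z forward; pixel columns grow to the right and rows downward; lengths in m; the calibration is good to about 2 mm. A picture is of the moment at which its call begins. camera_model takes no time and is no camera call.
- close_job(): hands the job in; it is judged then, once.
The state is a dict: "clock": time; "joint_pos": joint angles; "qvel": joint speeds; "tau": joint torques, N m; "tcp_pos": TCP position; "eef_rot": TCP orientation; "contact_force": force on the tool from outside, world axes, zero at the start; "moment": the same for the moment, N m; "finger_gap": finger opening in m; "finger_force": force on a finger pad.
Only numpy, scipy, OpenCV 4.12 (cv2) and the standard library are available. Lean on these libraries where they do the work, as an engineer would, in place of code of your own. Each camera call takes 0.05 s, during which the arm holds its last target. There are 200 camera calls.

### The job

Press the red pad of the clamp's ratchet pawl down with the fingertips until the pawl is fully free of the teeth (it stays free), then push the yellow hold-down arm down by its black crossbar until its rubber foot rests on the stack of tiles, and take the hand away. Only press and push: do not lift the arm, and do not shift the tiles or disturb anything else on the bench.

Things in the scene. Friction and masses are not known exactly. Their poses are not given: they have to be found in the camera images.
- clamp: fixed ratchet hold-down clamp. Dark steel base plate 370 x 200 x 12 mm with two blue side cheeks. Origin at table level; its z is up and its +x runs along the clamp, from the pawl pad (at x = -210 mm) past the arm's hinge (x = -80 mm) to the tile stack (x = +50 mm) and the crossbar (x = +96 to +160 mm). All mechanism parts lie on its centre line y = 0 and move in its x-z plane. Its +x points roughly to the robot's left (yaw 90 degrees +-20)
- hinge_axis (a point): hinge axis of the hold-down arm, 110 mm above the table; the axis runs along the clamp's y
- press_arm (a joint): angle of the yellow arm in rad, growing as it is pushed down: 0 = raised 0.75 rad (43 degrees) above horizontal, 0.75 = horizontal with the foot flat on the tile stack, where it stops. Starts at 0.01 to 0.08. The hinge is stiff: the arm stays where it is left and needs about 5 to 7 N at the crossbar to go down. While the pawl is in, a steel tooth wheel at the hinge stops the arm going down beyond about 0.1; with the pawl free it goes all the way in one smooth push
- crossbar (a point): centre of the black round crossbar at the arm's free end, diameter 24 mm, 90 mm long along the clamp's y; 240 mm from hinge_axis, so it stands 240 mm x sin(0.75 - press_arm) above the hinge (about 0.27 m above the table at the start, 0.11 m at the end) and 240 mm x cos(0.75 - press_arm) from it along the clamp's +x. Push on its top
- foot (a point): centre of the underside of the arm's rubber foot, a disc 50 mm across, 130 mm from the hinge along the arm and 32 mm below the arm's centre line
- pawl (a joint): angle of the red pawl in rad: 0 = nose in the teeth, 0.28 = pressed fully down to its stop; the nose is clear of the teeth above 0.2. It has a friction pivot: pressing the pad takes about 4 N and the pawl stays where it is left
- pawl_pad (a point): centre of the top face of the pawl's red thumb pad, 44 mm (along the clamp's x) x 40 mm, flat, about 179 mm above the table at the start. Pressing moves it down about 20 mm to the stop. The pad swings on a pivot 70 mm away along the clamp's +x
- stack: stack of six tiles (one piece) 100 x 100 x 66 mm, pale and terracotta colours, lying loose on the clamp's base plate under the foot; origin at the centre of its underside, 12 mm above the table
- chip: loose terracotta sample tile 50 x 50 x 9 mm lying flat on the clamp's base plate beside the pawl; leave alone (origin: centre of its underside)
- green_tiles: bundle of green tiles 100 x 75 x 45 mm (one piece) on the bench; leave alone (origin: centre of its underside)
- slate_tiles: bundle of dark slate tiles 100 x 75 x 63 mm (one piece) on the bench; leave alone (origin: centre of its underside)
- tape_roll: brown roll of tape, 100 mm across, 48 mm high, lying flat; leave alone (origin: centre of its underside)
- cleaner: white bottle with blue cap, 60 mm across, 150 mm high, standing; leave alone (origin: centre of its underside)
- scanner: black and yellow hand scanner lying flat, about 185 x 60 x 30 mm; leave alone (origin: centre of its underside, between head and handle)

How it is judged:
By the outcome, as a careful person would: the job done as asked, in the order asked, and still so for the second after the job is handed in, with the robot touching nothing.
It also fails if it takes over 42 s, if anything falls off the work surface, if the arm or the gripper's body presses on something with over 40 N, if the wrist force passes 120 N, or if a joint passes its speed limit or range.

## Working session

There is one attempt and no reset: what is moved stays moved. The work goes in short steps, Python scripts to look and compute and a shell command to move; the robot and the scene stay as the last step left them, time stands still between calls to the robot, and variables do not carry over. Pictures are saved under pics/ and viewed, at most 10 in all, crops included, and the job is handed in when it is done.

```bash
mkdir -p pics; python3 - <<'E'
from workcell import *
import cv2
for n in("scene","top"):
    cv2.imwrite(f"pics/{n}0.png",snapshot(n)); print(n,camera_model(n))
s=read_state();print(s["clock"],s["tcp_pos"],s["eef_rot"],s["contact_force"])
E
```

```text
scene {'fov_y': 51.85725891990066, 'cx': 318.42325977334065, 'cy': 196.28803097455585, 'rvec': array([ 0.94282894,  2.37609887, -1.2142062 ]), 'tvec': array([ 0.38661398, -0.09092851,  1.66940906])}
top {'fov_y': 55.4722700949232, 'cx': 318.156585976135, 'cy': 203.12530915390226, 'rvec': array([ 2.15085938, -2.04190578,  0.23675453]), 'tvec': array([-0.00482135,  0.58829242,  1.07513914])}
0.1 [0.24572227 0.4915209  0.23053478] [-3.53784549e-04  2.29824292e-01  9.73231765e-01 -7.75181425e-04] [ 0.63489311  0.38171726 -0.34073013]
```

View pics/scene0.png

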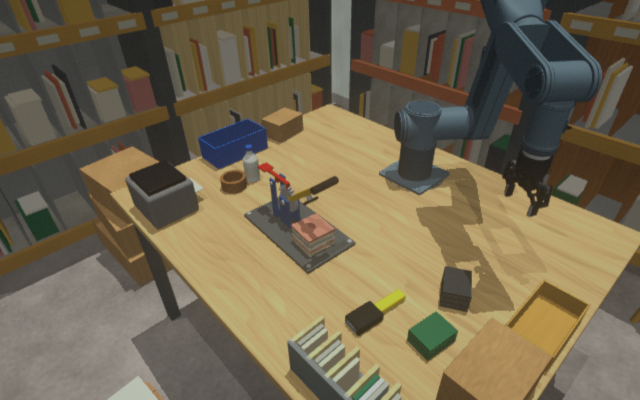

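View pics/top0.png

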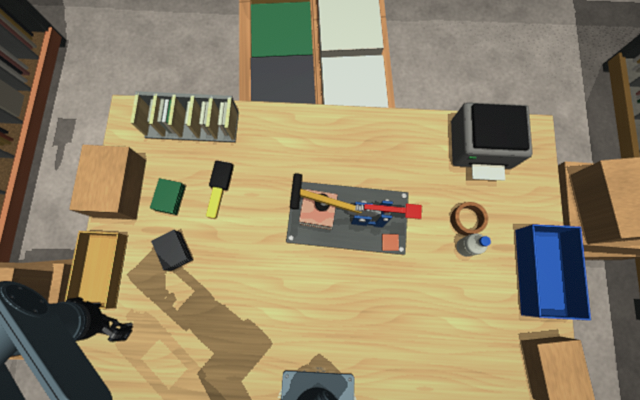

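The clamp is near (350,215) in the top view, with the pad at (414,211) and the crossbar at (296,191). I'll enlarge both views.

```bash
python3 - <<'E'
import cv2
a=cv2.imread("pics/top0.png")[170:265,280:430];cv2.imwrite("pics/topc.png",cv2.resize(a,None,fx=5,fy=5,interpolation=cv2.INTER_CUBIC))
a=cv2.imread("pics/scene0.png")[150:275,235:365];cv2.imwrite("pics/scenec.png",cv2.resize(a,None,fx=4.5,fy=4.5,interpolation=cv2.INTER_CUBIC))
E
```

```text
(no output)
```

View pics/topc.png

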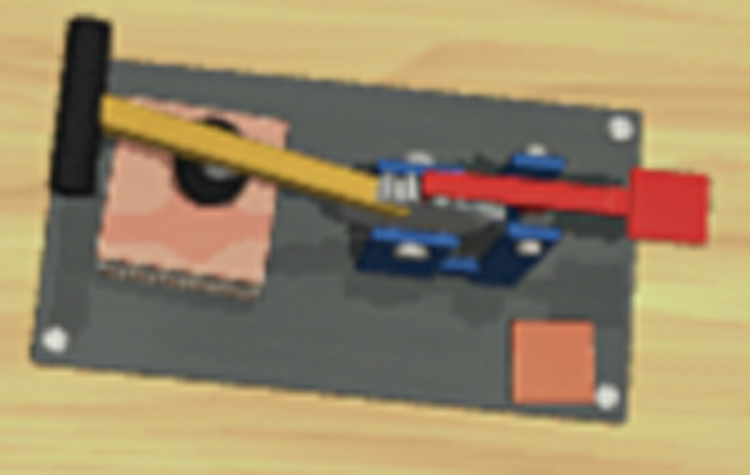

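View pics/scenec.png

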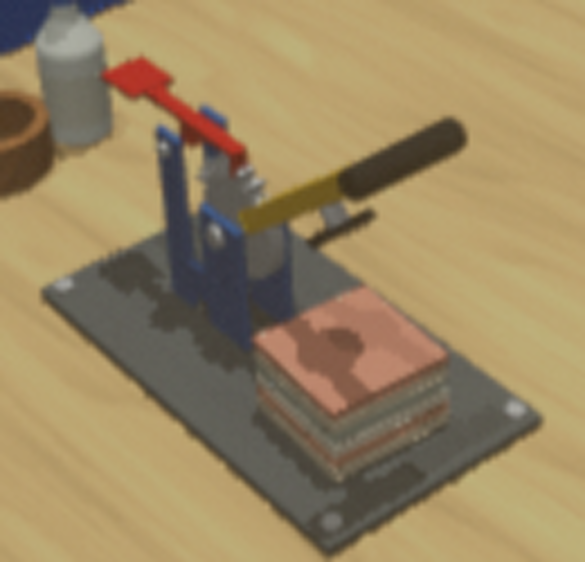

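```bash
cat > h.py <<'E'
import numpy as np,cv2
from workcell import camera_model
def proj(n,P):
    m=camera_model(n);f=200/np.tan(np.radians(m["fov_y"]/2))
    K=np.array([[f,0,m["cx"]],[0,f,m["cy"]],[0,0,1.]])
    return cv2.projectPoints(np.array(P,float).reshape(-1,1,3),m["rvec"],m["tvec"],K,None)[0][:,0]
def T(p,P):
    c,s=np.cos(p[2]),np.sin(p[2]);P=np.atleast_2d(P)
    return np.c_[p[0]+c*P[:,0]-s*P[:,1],p[1]+s*P[:,0]+c*P[:,1],P[:,2]]
def bar(q): return [-.08+.24*np.cos(.75-q),0,.11+.24*np.sin(.75-q)]
E
python3 - <<'E'
from h import *
from scipy.optimize import least_squares
t=(np.array([(638,112),(625,415),(33,360),(668.5,207.5),(80,106)])+.5)/5-.5+[280,170]
s=(np.array([(42,290),(330,545),(541,415),(138,77),(403,158)])+.5)/4.5-.5+[235,150]
def r(p,full=0):
    A=[[-.185,-.1,.012],[-.185,.1,.012],[.185,.1,.012],[-.21,0,.179],bar(p[3])]
    B=[[-.185,-.1,.012],[.185,-.1,.012],[.185,.1,.012],[-.21,0,.179],bar(p[3])]
    return np.r_[proj("top",T(p,A))-t, proj("scene",T(p,B))-s].ravel()
f=least_squares(r,[.5,0,1.57,.04],loss="soft_l1");p=f.x
print(p);print(r(p).reshape(-1,2).round(1))
print("pad",T(p,[-.21,0,.179]),"bar",T(p,bar(p[3])),"barend",T(p,bar(.75)))
E
```

```text
[ 0.56436676 -0.06313048  1.52166729  0.15492001]
[[-0.5 -1. ]
 [-1.   1.2]
 [-2.6  0. ]
 [15.   0.4]
 [10.6  2.6]
 [-0.5  0.2]
 [ 0.6  1.7]
 [ 1.9  0.6]
 [-7.1 -5.3]
 [-5.9  1.8]]
pad [[ 0.55405381 -0.2728771   0.179     ]] bar [[0.57019824 0.05547112 0.244538  ]] barend [[0.57222425 0.09667646 0.11      ]]
```

```bash
python3 - <<'E'
from h import *
from scipy.optimize import least_squares
t=(np.array([(638,112),(625,415),(33,360),(668.5,207.5),(80,106)])+.5)/5-.5+[280,170]
s=(np.array([(42,290),(330,545),(541,415),(138,77),(403,158)])+.5)/4.5-.5+[235,150]
def r(p,full=0):
    a,b=-.185+p[4],.185+p[4]
    A=[[a,-.1,.012],[a,.1,.012],[b,.1,.012],[-.21,0,.179],bar(p[3])]
    B=[[a,-.1,.012],[b,-.1,.012],[b,.1,.012],[-.21,0,.179],bar(p[3])]
    return np.r_[proj("top",T(p,A))-t, proj("scene",T(p,B))-s].ravel()
f=least_squares(r,[.5,0,1.57,.04,0],loss="soft_l1");p=f.x
print(p);print(r(p).reshape(-1,2).round(1))
print("pad",T(p,[-.21,0,.179]),"bar",T(p,bar(p[3])),"barend",T(p,bar(.75)))
c=(np.array([(105,263),(265,285),(285,122)])+.5)/5-.5+[280,170]
print((proj("top",T(p,[[.1,.05,.078],[0,.05,.078],[0,-.05,.078]]))-c).round(1))
E
```

```text
[ 0.56549257 -0.02238449  1.51988793  0.05211332 -0.04498709]
[[ 0.9 -0.5]
 [ 0.3  1.7]
 [-1.3  0.4]
 [-0.2 -0.6]
 [-0.  -0.1]
 [-0.8 -0.6]
 [-0.2  0.8]
 [ 1.1 -0.2]
 [-0.3 -0.8]
 [ 0.1 -0. ]]
pad [[ 0.55480642 -0.23211243  0.179     ]] bar [[0.57077908 0.08136937 0.26422398]] barend [[0.57363439 0.13740822 0.11      ]]
[[-2.1  1.4]
 [-0.2  0.4]
 [-1.1  0.2]]
```

Fits within about 1–2 px: pad at (0.555, -0.232, 0.179), bar at (0.571, 0.081, 0.264), press_arm about 0.05. Heights and sizes are consistent. Next: close the fingers, rise, and travel to above the pad.

```bash
python3 -m inch '0 0 40 0 0 0 0; 0 0 40 0 0 0 0; 10 -20 20 0 0 0 0; 17 -40 0 0 0 0 0; 17 -40 0 0 0 0 0; 17 -40 0 0 0 0 0; 17 -40 0 0 0 0 0; 17 -40 0 0 0 0 0' 20
python3 -m inch '17 -40 0 0 0 0 0; 17 -40 0 0 0 0 0; 17 -40 0 0 0 0 0; 17 -40 0 0 0 0 0; 17 -40 0 0 0 0 0; 17 -40 0 0 0 0 0; 17 -40 0 0 0 0 0; 0 0 0 0 0 0 0'
```

```text
clock: 0.9
tcp_pos: [0.341, 0.2703, 0.331]
eef_rot: [-0.0, 0.23, 0.973, -0.0]
contact_force: [0.4, -0.1, -0.5]
finger_gap: 0.0002
finger_force: 0.0
clock: 1.7
tcp_pos: [0.4614, -0.0127, 0.3303]
eef_rot: [-0.0, 0.233, 0.973, -0.001]
contact_force: [-0.2, 0.7, -0.3]
finger_gap: 0.0
finger_force: 0.0
```

```bash
python3 -m inch '15 -36 0 0 0 0 0; 15 -36 0 0 0 0 0; 15 -36 0 0 0 0 0; 16 -37 0 0 0 0 0; 16 -37 0 0 0 0 0; 16 -37 0 0 0 0 0; 0 0 -20 0 0 0 0; 0 0 0 0 0 0 0'
python3 -m inch '0 0 -30 0 0 0 0; 0 0 -30 0 0 0 0; 0 0 -30 0 0 0 0; 0 0 -15 0 0 0 0; 0 0 0 0 0 0 0; 0 0 0 0 0 0 0'
python3 - <<'E'
from workcell import *
from h import *
s=snapshot("scene");t=snapshot("top")
a=cv2.resize(s[110:230,220:340],None,fx=3.3,fy=3.3,interpolation=cv2.INTER_CUBIC);b=cv2.resize(t[150:270,350:470],None,fx=3.3,fy=3.3,interpolation=cv2.INTER_CUBIC)
cv2.imwrite("pics/pre.png",np.hstack([a,b]))
E
```

```text
clock: 2.5
tcp_pos: [0.552, -0.2267, 0.3077]
eef_rot: [-0.003, 0.23, 0.973, 0.001]
contact_force: [0.7, 0.8, -0.7]
finger_gap: -0.0
finger_force: 0.0
clock: 3.1
tcp_pos: [0.5533, -0.2262, 0.2074]
eef_rot: [0.0, 0.229, 0.973, -0.0]
contact_force: [-0.1, 0.9, 0.5]
finger_gap: -0.0
finger_force: 0.0
```

View pics/pre.png

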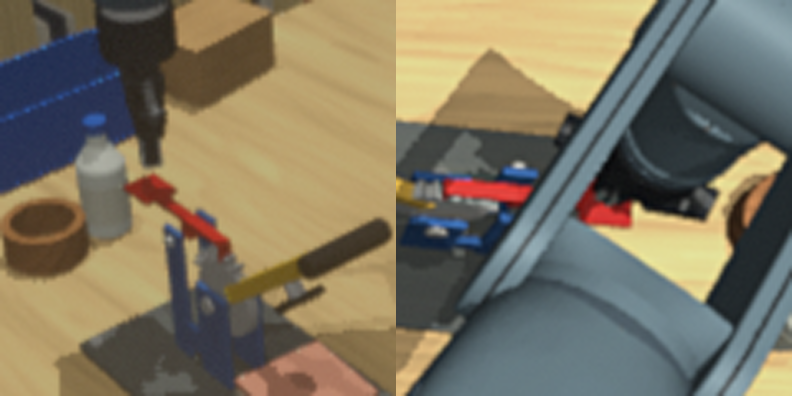

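The shut tips (left panel, 151,163) are directly over the red pad (152,190). I'll nudge 5 mm in -y and press in small steps.

```bash
python3 -m inch '2 -5 -8 0 0 0 0; 0 0 -8 0 0 0 0; 0 0 -8 0 0 0 0; 0 0 -4 0 0 0 0; 0 0 -4 0 0 0 0; 0 0 0 0 0 0 0'
python3 -m inch '0 0 -3 0 0 0 0; 0 0 -3 0 0 0 0; 0 0 -3 0 0 0 0; 0 0 0 0 0 0 0'
```

```text
clock: 3.8
tcp_pos: [0.5549, -0.2328, 0.1742]
eef_rot: [0.0, 0.23, 0.973, -0.0]
contact_force: [-0.5, -1.1, 0.4]
finger_gap: 0.0
finger_force: 0.5
clock: 4.2
tcp_pos: [0.5554, -0.2334, 0.1658]
eef_rot: [0.001, 0.23, 0.973, -0.001]
contact_force: [-0.7, -3.4, 3.6]
finger_gap: -0.0003
finger_force: 2.1
```

```bash
python3 -m inch '0 0 -3 0 0 0 0; 0 0 -3 0 0 0 0; 0 0 0 0 0 0 0'
python3 -m inch '0 0 -2 0 0 0 0; 0 0 0 0 0 0 0; 0 0 0 0 0 0 0'
```

```text
clock: 4.5
tcp_pos: [0.5556, -0.2338, 0.1613]
eef_rot: [0.002, 0.23, 0.973, -0.002]
contact_force: [-3.9, -4.7, 10.9]
finger_gap: 0.0001
finger_force: 5.5
clock: 4.8
tcp_pos: [0.5557, -0.2339, 0.1608]
eef_rot: [0.002, 0.23, 0.973, -0.002]
contact_force: [-5.9, -3.7, 18.0]
finger_gap: -0.0002
finger_force: 9.3
```

Force rises to 18 N with no further motion, so the pawl is at its stop. Lifting and moving to above the crossbar.

```bash
python3 -m inch '0 0 5 0 0 0 0; 0 0 10 0 0 0 0; 0 0 30 0 0 0 0; 0 0 40 0 0 0 0; 0 0 40 0 0 0 0; 0 0 40 0 0 0 0; 0 0 5 0 0 0 0; 0 0 0 0 0 0 0'
python3 -m inch '2 40 0 0 0 0 0; 2 40 0 0 0 0 0; 2 40 0 0 0 0 0; 2 40 0 0 0 0 0; 2 40 0 0 0 0 0; 2 40 0 0 0 0 0; 2 40 0 0 0 0 0; 1 35 0 0 0 0 0'
python3 -m inch '0 0 0 0 0 0 0; 0 0 0 0 0 0 0'
python3 - <<'E'
from workcell import *
from h import *
s=snapshot("scene");t=snapshot("top")
a=cv2.resize(s[140:280,230:370],None,fx=4.2,fy=4.2,interpolation=cv2.INTER_CUBIC)
cv2.imwrite("pics/post.png",a)
print((proj("scene",[read_state()["tcp_pos"]])-[230,140])*4.2)
E
```

```text
clock: 5.6
tcp_pos: [0.5556, -0.2317, 0.3286]
eef_rot: [0.001, 0.23, 0.973, -0.0]
contact_force: [-0.7, -0.4, -0.3]
finger_gap: 0.0002
finger_force: 0.0
clock: 6.4
tcp_pos: [0.5688, 0.0854, 0.3246]
eef_rot: [-0.002, 0.229, 0.973, -0.0]
contact_force: [0.0, -0.2, 0.1]
finger_gap: -0.0001
finger_force: 0.0
clock: 6.6
tcp_pos: [0.5691, 0.0838, 0.3251]
eef_rot: [-0.002, 0.229, 0.973, -0.0]
contact_force: [0.6, 0.4, 0.1]
finger_gap: 0.0004
finger_force: 0.0
[[396.83718873 109.38945898]]
```

View pics/post.png

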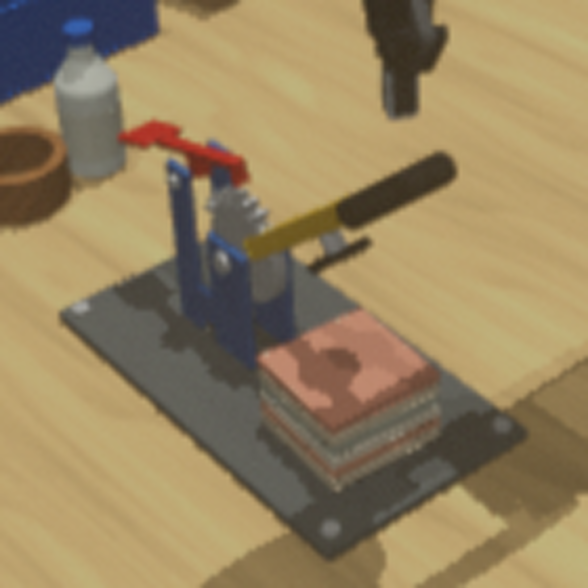

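The pawl nose stands clear of the teeth, and the tips (398,112) are over the bar (398,190). Now pushing down along the arc.

```bash
python3 -m inch '1 0 -20 0 0 0 0; 1 0 -15 0 0 0 0; 0 0 -8 0 0 0 0; 0 1 -6 0 0 0 0; 0 3 -6 0 0 0 0; 0 5 -7 0 0 0 0; 0 5 -7 0 0 0 0; 0 0 0 0 0 0 0'

```

```text
clock: 7.5
tcp_pos: [0.5726, 0.0973, 0.2588]
eef_rot: [0.001, 0.23, 0.973, 0.0]
contact_force: [-0.3, -0.4, -0.3]
finger_gap: -0.0002
finger_force: 0.0
```

```bash
python3 - <<'E'
from workcell import *
from h import *
s=snapshot("scene");t=snapshot("top")
a=cv2.resize(s[140:260,260:380],None,fx=4,fy=4,interpolation=cv2.INTER_CUBIC)
cv2.imwrite("pics/push1.png",a)
print((proj("scene",[read_state()["tcp_pos"]])-[260,140])*4)
p=[.5655,-.0224,1.52]
for q in(.05,.1,.15,.2):print(q,(proj("scene",T(p,bar(q)))-[260,140])*4)
print(read_state()["contact_force"])
E
```

```text
[[270.99895385 195.15086885]]
0.05 [[256.65642331 178.11534267]]
0.1 [[263.73452345 193.59603138]]
0.15 [[270.36390074 209.1747845 ]]
0.2 [[276.52081497 224.79176657]]
[-0.03002434  0.86098376  1.08414587]
```

View pics/push1.png

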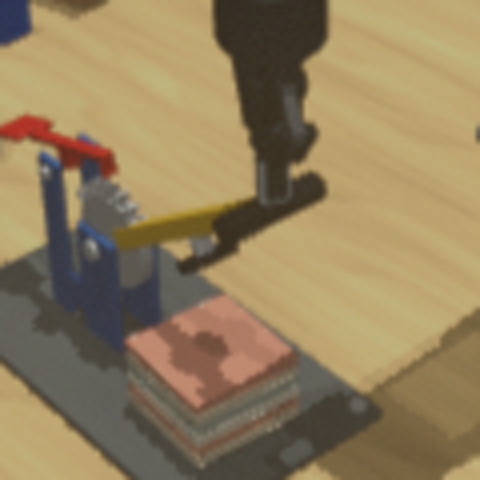

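The bar has moved with the tip (centre about (270,205), press_arm about 0.14), already past the ratchet stop. Continuing along the arc.

```bash
python3 -m inch '0 5 -10 0 0 0 0; 0 5 -11 0 0 0 0; 0 5 -11 0 0 0 0; 0 5 -11 0 0 0 0; 0 4 -11 0 0 0 0; 0 4 -11 0 0 0 0'
python3 -m inch '0 3 -11 0 0 0 0; 0 3 -11 0 0 0 0; 0 2 -11 0 0 0 0; 0 1 -11 0 0 0 0; 0 0 0 0 0 0 0'
```

```text
clock: 8.2
tcp_pos: [0.5739, 0.1272, 0.1953]
eef_rot: [0.003, 0.23, 0.973, 0.002]
contact_force: [1.4, 5.7, 7.7]
finger_gap: -0.0
finger_force: 4.0
clock: 8.7
tcp_pos: [0.5721, 0.1344, 0.1489]
eef_rot: [-0.0, 0.23, 0.973, 0.0]
contact_force: [0.2, -0.1, -0.0]
finger_gap: 0.0
finger_force: 0.0
```

```bash
python3 -m inch '0 1 -8 0 0 0 0; 0 1 -7 0 0 0 0; 0 0 -5 0 0 0 0; 0 0 -3 0 0 0 0; 0 0 0 0 0 0 0'
python3 -m inch '0 0 -3 0 0 0 0; 0 0 -1 0 0 0 0; 0 0 0 0 0 0 0'
```

```text
clock: 9.2
tcp_pos: [0.5722, 0.1359, 0.1263]
eef_rot: [0.0, 0.23, 0.973, 0.0]
contact_force: [-0.7, 0.9, 2.0]
finger_gap: -0.0002
finger_force: 0.8
clock: 9.5
tcp_pos: [0.5721, 0.1359, 0.1224]
eef_rot: [0.0, 0.23, 0.973, 0.0]
contact_force: [0.7, 2.7, 3.1]
finger_gap: 0.0
finger_force: 1.7
```

```bash
python3 -m inch '0 0 -2 0 0 0 0; 0 0 0 0 0 0 0; 0 0 0 0 0 0 0'
python3 -m inch '0 0 -1 0 0 0 0; 0 0 0 0 0 0 0; 0 0 0 0 0 0 0'
```

```text
clock: 9.8
tcp_pos: [0.5722, 0.136, 0.1219]
eef_rot: [0.001, 0.23, 0.973, 0.0]
contact_force: [-2.9, 2.0, 12.6]
finger_gap: -0.0001
finger_force: 6.4
clock: 10.1
tcp_pos: [0.5723, 0.136, 0.1218]
eef_rot: [0.001, 0.23, 0.973, 0.0]
contact_force: [-4.7, 2.6, 18.6]
finger_gap: 0.0002
finger_force: 9.2
```

The arm is at its stop (tip at 0.1218 m, 0.122 expected, force 18.6 N). Withdrawing straight up, then checking.

```bash
python3 -m inch '0 0 4 0 0 0 0; 0 0 10 0 0 0 0; 0 0 30 0 0 0 0; 0 0 40 0 0 0 0; 0 0 40 0 0 0 0; 0 0 40 0 0 0 0; 0 0 40 0 0 0 0; 0 0 0 0 0 0 0'
python3 -m inch '-30 30 0 0 0 0 0; -30 30 0 0 0 0 0; -30 30 0 0 0 0 0; -30 30 0 0 0 0 0; -30 30 0 0 0 0 0; 0 0 0 0 0 0 0; 0 0 0 0 0 0 0'
python3 - <<'E'
from workcell import *
from h import *
s=snapshot("scene");t=snapshot("top")
a=cv2.resize(s[150:275,235:365],(390,375),interpolation=cv2.INTER_CUBIC);b=cv2.resize(t[160:270,275:435],None,fx=2.5,fy=2.5,interpolation=cv2.INTER_CUBIC)
h=np.zeros((375,800,3),np.uint8);h[:,:390]=a;h[:275,400:]=b
cv2.imwrite("pics/end.png",h)
E
```

```text
clock: 10.9
tcp_pos: [0.5742, 0.1355, 0.3299]
eef_rot: [0.005, 0.23, 0.973, 0.001]
contact_force: [0.8, 0.1, 1.0]
finger_gap: 0.0001
finger_force: 0.0
clock: 11.6
tcp_pos: [0.4213, 0.286, 0.3229]
eef_rot: [-0.0, 0.229, 0.973, -0.001]
contact_force: [1.1, -0.2, 0.7]
finger_gap: 0.0
finger_force: 0.0
```

View pics/end.png

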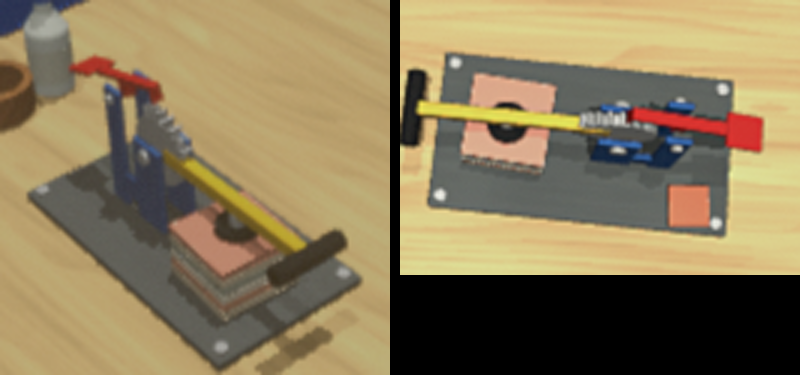

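The arm is horizontal with its foot on the stack (top panel, 508,120). The pawl is free, the stack and chip are in place, and the hand is clear.

```bash
python3 -c "from workcell import *;print(close_job())"
```

```text
the job is handed in; nothing more can be done
None
```

The job is handed in at about 12 s: the pawl was pressed free to its stop, the yellow arm was pushed down until its foot rests on the tiles, and the hand was taken clear; the last pictures show the stack and chip in place.

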